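Open the push-and-turn detergent bottle

ROBOT

A 7-joint arm with a two-finger parallel gripper is mounted at the origin on a cart in front of the work surface, level with it; the furniture and walls round the work are solid. World frame = base frame: x ahead of the robot, y to its left, z up, the work surface at z = 0. Lengths are in m, angles in rad, forces in N, time in s.
With the tool pointing down it reaches from about 0.4 to 0.875 m from the base axis. Payload 19.3 kg.
Tool frame: the origin (TCP) lies at the very end of the fingers, on their centre line; the grasp point (between the pads) lies 19 mm behind it; z points along the fingers, y is the line along which they close (so a half turn about z gives the same grasp; the last joint's range is limited). The gripper opens to 85 mm and grips with 20 to 120 N. Pads are 22 mm wide; open, the fingers measure 114 mm over their backs; the gripper's body (76 mm by 85 mm) begins 54 mm behind the grasp point. The pads swing forward as they close: fully open they stand 13 mm farther back than shut.
Start: joints at [-1.27, 0.521, -0.036, 1.599, 0.021, 1.021, -0.113], TCP at [0.226, 0.583, 0.194] pointing down, gripper open.
Joint ranges: [-2.91, 2.91], [-0.3, 2.13], [-1.5, 1.42], [0.17, 2.43], [-1.26, 4.41], [0.16, 1.93], [-2.52, 2.52]. Speed limits (rad/s): [1.89, 1.89, 2.39, 2.39, 3.01, 3.01, 3.01].

INTERFACE

Orientations are given as [roll, pitch, yaw] about the fixed x, y, z axes, in that order (R = Rz(yaw) Ry(pitch) Rx(roll)).
In Python, from workcell import bot gives the robot as it stands. The module is installed in compiled form; this text tells all that it offers.
- The arm moves only by the tool apply_moves, never from a script. Its arguments are lists of equal length, an entry for each row: "claw": the finger opening in m, from 0 to 0.0854; "xyz": the shift along the tool's x, y, z in m, a list of three; "twist": the turn, a rotation vector about the tool's x, y, z in rad, a list of three. A call has 1 to 20 rows; each row shifts and turns the commanded pose from where the row before left it, along the tool's axes as they then stand; what a row does not reach is not made up. A row lasts 1/10 s, in which the tool goes at most 50 mm and 8.59 degrees, less where a joint would pass 70% of its speed; a pose out of reach is approached as far as the arm can. A call with a gripper value outside its range is refused whole. The fingers move at their own pace and stop on an object; "force" is the grip in N (left out, the last holds). Time passes only in rows, so rows that do not move let the fingers close. It gives the time, the measured TCP pose, the force, the opening and the grip force at its end, in the units of the state.
- bot.observe(): the state, without advancing time (a new reading comes with each control period).
- bot.grab_frame(name): name is "scene" or "top" or "wrist"; returns a dict with "img" (384x512x3 uint8, red, green, blue), "vfov" (degrees; the focal length in pixels is half the picture's height over the tangent of half this angle, whatever the lens; pixels are square), "cx", "cy" (the principal point, pixels), "view" (4x4, takes a point from world to camera coordinates). Camera axes: x right, y up, looking along -z (the intrinsics and any distortion apply to the point x, -y, -z); pixel columns grow to the right and rows downward; lengths in m; the calibration is good to about 2 mm. A picture is of the moment at which its call begins. There is no depth.
- bot.job_done(): hands the job in; it is judged then, once.
Trained networks look in the newest picture that a camera, given by its name, has taken for a name from the list of things; names that differ only in an ending like _2 or _b are one class to them, and where a whole thing is asked for, a point or a joint stands for the part that bears it (a point fixed in the world has none). Each returns a list of dicts, best first, with "score" (0 to 1); they miss things now and then, are a little off and sometimes report something else, mostly with a low value. They report only what shows in the picture. A call takes as long as a camera call.
- bot.find_in(camera, query): "position" ([x, y, z] in m, in world coordinates, good to about 4 mm: the middle of the surface that is visible of it).
The state is a dict: "clock": time; "qpos": joint angles; "qd": joint speeds; "joint_efforts": joint torques, N m; "position": TCP position; "tool_rot": TCP orientation; "force": force on the tool from outside, world axes, zero at the start; "moment": the same for the moment, N m; "grip_width": finger opening in m; "finger_force": force on a finger pad.
Only numpy, scipy, OpenCV 4.12 (cv2) and the standard library are available. Lean on these libraries where they do the work, as an engineer would, in place of code of your own. Each camera call takes 0.05 s, during which the arm holds its last target. There are 200 camera calls.

TASK

The espresso machine is due for its daily clean: open the blue detergent bottle that stands in the steel spill tray. Its red safety cap must be pressed down against its spring and, while it is kept down, twisted anticlockwise (seen from above) until it comes free; then lift the cap straight up and finish still holding it, level and steady, directly over the bottle with about a hand's breadth of air (8 cm) below it. Leave the iced coffee and the two pitchers where they stand.

Things in the scene. Friction and masses are not known exactly. Their poses are not given: they have to be found in the camera images.
- cap_center (a point): Centre of the red round ribbed safety cap (50 mm across, 32 mm tall, hollow, about 30 g, two white arrows on top), 16 mm below its flat top and 16 mm above its lower rim. z points up; x and y turn with the cap; locked, its x lies along bottle_mouth's x. Two tabs inside hook under the neck; about 1 mm sideways play. Once unlocked, a straight lift of 30 mm clears the neck.
- cap_top (a point): Centre of the cap's flat top. The lock lets go only when the cap is pressed 5 mm or more (aim at 6 to 7; it bottoms hard at 8). Kept down, it turns anticlockwise from above; it is free to lift when turned 51 to 93 degrees from locked (aim at 72), where a stop ends the turn. About 5 degrees of play when locked. It cannot be turned clockwise.
- spring_seal (a joint): Travel in m of the white spring seal on the neck, under the cap: 0 with the cap locked, growing as the cap is pressed down, -0.0015 with the cap off. It pushes the cap up with about 6 N when locked, 9.5 N at 5 mm, 11.5 N at 8 mm.
- bottle_mouth (a point): Centre of the top of the bottle's neck, inside the cap, 149 mm above the worktop, 3 mm above cap_center while the cap is locked. z points up, x and y along the bottle's sides. Fixed blue bottle, 84 mm square to 94 mm height, tapered shoulder up to 109 mm, neck under 40 mm across, blank white labels with orange diamonds, in a 112 mm square steel tray 16 mm tall screwed to the worktop.
- iced_latte_center (a point): Half-way up the clear cup of iced coffee in a black sleeve, 99 mm across, 115 mm tall. Bystander: leave it standing where it is.
- milk_pitcher_center (a point): Half-way up the small round-bellied white-grey milk pitcher, 73 x 103 mm with handle, 76 mm tall. Bystander: leave it standing where it is.
- shot_pitcher_center (a point): Half-way up the small straight steel pitcher, 59 x 89 mm with handle, 66 mm tall. Bystander: leave it standing where it is.

How it is judged:
On the way, in this order (a step that is already met when the one before it is completed fails the run):
1. the cap is pressed down at least 4 mm on the bottle (z of cap_center in the frame of bottle_mouth below -0.007 m and horizontal distance between cap_center and bottle_mouth below 0.006 m), for 0.1 s.
2. the cap, still on the neck, is twisted at least 40 degrees (angle between the x axis of cap_center and the x axis of bottle_mouth, either way round above 0.7 rad and z of cap_center in the frame of bottle_mouth below 0.004 m and horizontal distance between cap_center and bottle_mouth below 0.006 m), for 0.05 s.
At the end, for the whole second after the job is handed in: The cap is held in the fingers, 50 to 150 mm above its locked height, within 25 mm of straight above the mouth, level to 14 degrees, not touching the bottle and still (under 30 mm/s) (z of cap_center in the frame of bottle_mouth between 0.047 and 0.147 m and horizontal distance between cap_center and bottle_mouth below 0.025 m and angle between cap_center's own z axis and vertical below 0.25 rad and contact force between the fingers and cap above 1 N and contact force between cap and bottle below 0.1 N and linear speed of cap below 0.03 m/s); the arm keeps its last pose, push and grip.
It fails at once if the iced latte is shifted by more than 25 mm or tipped (distance of iced_latte_center from where it was at the start of the episode above 0.025 m or angle between iced_latte_center's own z axis and vertical above 0.35 rad).
It fails at once if the milk pitcher is shifted by more than 25 mm or tipped (distance of milk_pitcher_center from where it was at the start of the episode above 0.025 m or angle between milk_pitcher_center's own z axis and vertical above 0.35 rad).
It fails at once if the shot pitcher is shifted by more than 25 mm or tipped (distance of shot_pitcher_center from where it was at the start of the episode above 0.025 m or angle between shot_pitcher_center's own z axis and vertical above 0.35 rad).
It also fails if it takes over 35 s, if anything falls off the work surface, if the arm or the gripper's body presses on something with over 40 N, if the wrist force passes 120 N, or if a joint passes its speed limit or range.

## Working session

There is one attempt and no reset: what is moved stays moved. The work goes in short steps, Python scripts to look and compute and a tool call to move; the robot and the scene stay as the last step left them, time stands still between calls to the robot, and variables do not carry over. Pictures are saved under pics/ and viewed, at most 10 in all, crops included, and the job is handed in when it is done.

Besides the shell and the picture viewer there is one more tool, called after "Call:" as a command line: name --argument value ..., lists and objects as JSON in quotes. apply_moves: Moves the arm, as the interface text tells. Its arguments: {"type":"object","properties":{"claw":{"type":"array"},"xyz":{"type":"array"},"twist":{"type":"array"},"force":{"type":"number"}},"required":["claw","xyz","twist"]}

```bash
mkdir -p pics; python3 - <<'E'
from workcell import bot
import cv2,numpy as np
s=bot.observe(); print({k:np.round(v,3).tolist() for k,v in s.items()})
ims=[]
for c in ("scene","top"):
    f=bot.grab_frame(c); ims.append(f["img"]); print(c,f["vfov"],f["cx"],f["cy"],np.round(f["view"],3).tolist(),[k for k in f])
    for q in ("cap_top","cap_center","iced_latte_center","milk_pitcher_center","shot_pitcher_center"):
        print(q,[(np.round(d["position"],3).tolist(),round(d["score"],2)) for d in bot.find_in(c,q)[:2]])
cv2.imwrite("pics/a.png",cv2.resize(np.vstack(ims),(800,1200))[:600,:,::-1]) 
cv2.imwrite("pics/scene.png",ims[0][:,:,::-1]);cv2.imwrite("pics/top.png",ims[1][:,:,::-1])
E
```

```text
{'clock': 0.0, 'qpos': [-1.27, 0.522, -0.036, 1.6, 0.021, 1.021, -0.113], 'qd': [0.001, 0.001, -0.002, 0.002, -0.0, -0.0, 0.001], 'joint_efforts': [-0.002, -92.71, 1.979, -36.993, 0.018, 0.008, 0.0], 'position': [0.226, 0.582, 0.193], 'tool_rot': [-3.14, 0.0, 2.771], 'force': [0.255, 0.41, 1.013], 'moment': [-0.018, 0.03, 0.049], 'finger_force': 0.0, 'grip_width': 0.085}
scene 55.503423546240995 253.21742047430058 188.6427972774588 [[0.79, -0.613, -0.024, -0.387], [0.395, 0.478, 0.784, -0.329], [-0.469, -0.629, 0.62, -0.722], [0.0, 0.0, 0.0, 1.0]] ['img', 'vfov', 'cx', 'cy', 'view']
cap_top [([0.511, 0.066, 0.162], 0.74), ([0.495, 0.039, 0.057], 0.21)]
cap_center [([0.512, 0.064, 0.158], 0.91)]
iced_latte_center [([0.5, -0.242, 0.099], 0.92)]
milk_pitcher_center [([0.449, 0.288, 0.05], 0.95)]
shot_pitcher_center [([0.59, 0.31, 0.043], 0.55)]
top 45.718975421852136 258.44682891383957 196.9332581084596 [[0.02, -1.0, -0.012, 0.025], [0.998, 0.019, 0.063, -0.517], [-0.063, -0.013, 0.998, -1.134], [0.0, 0.0, 0.0, 1.0]] ['img', 'vfov', 'cx', 'cy', 'view']
cap_top [([0.52, 0.076, 0.164], 0.93)]
cap_center [([0.519, 0.074, 0.16], 0.77)]
iced_latte_center [([0.509, -0.235, 0.098], 0.56), ([0.594, 0.332, 0.04], 0.38)]
milk_pitcher_center [([0.457, 0.303, 0.041], 0.94)]
shot_pitcher_center [([0.596, 0.328, 0.042], 0.88), ([0.516, 0.074, 0.156], 0.5)]
```

View pics/scene.png

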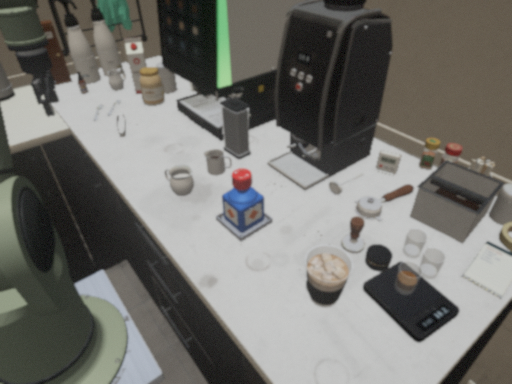

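View pics/top.png

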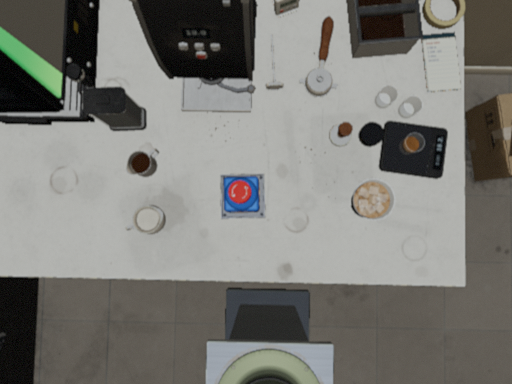

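```bash
cat > h.py <<'E'
import cv2,numpy as np
def red(f):
    im=f["img"]; h=cv2.cvtColor(im,cv2.COLOR_RGB2HSV)
    m=(((h[...,0]<8)|(h[...,0]>172))&(h[...,1]>140)&(h[...,2]>60)).astype(np.uint8)
    m=cv2.morphologyEx(m,cv2.MORPH_CLOSE,np.ones((7,7),np.uint8))
    n,l,st,c=cv2.connectedComponentsWithStats(m); i=1+np.argmax(st[1:,4]); return l==i,st[i],c[i]
def ray(f,u,v,z):
    F=f["img"].shape[0]/2/np.tan(np.radians(f["vfov"])/2); V=np.array(f["view"])
    d=V[:3,:3].T@np.array([(u-f["cx"])/F,-(v-f["cy"])/F,-1]); o=-V[:3,:3].T@V[:3,3]
    return o+d*(z-o[2])/d[2]
E
python3 - <<'E'
from h import *
from workcell import bot
for c in ("top","scene"):
    f=bot.grab_frame(c); m,st,ce=red(f); print(c,st,ce,ray(f,*ce,.162).round(4))
    if c=="top":
        (x,y),w=cv2.minEnclosingCircle(np.argwhere(m)[:,::-1].astype(np.float32)); print(x,y,w,ray(f,x,y,.162))
E
```

```text
top [229 181  22  22 379] [239.46701847 191.55672823] [0.5183 0.0752 0.162 ]
239.5 191.5 10.977349281311035 [0.51846199 0.07511083 0.162     ]
scene [233 170  17  13 156] [241.36538462 176.07692308] [0.5099 0.0663 0.162 ]
```

The scene picture shows the red cap on the blue bottle at (241,176). The top picture shows it at (239,191), about 22 px or 47 mm across, so it sits at roughly (0.518, 0.075, 0.162), as the given height requires. The pitchers (142,160 and 149,220 in top) and the cup (372,199) are well clear of the straight path.

Call:
apply_moves --claw '[0.085,0.085,0.085,0.085,0.085,0.085,0.085,0.085,0.085,0.085,0.085,0.085,0.085,0.085,0.085,0.085,0.085,0.085]' --xyz '[[-0.015,-0.012,-0.01],[-0.0285,-0.023,-0.01],[-0.0285,-0.023,-0.01],[-0.0285,-0.023,0],[-0.0285,-0.023,0],[-0.0285,-0.023,0],[-0.0285,-0.023,0],[-0.0285,-0.023,0],[-0.0285,-0.023,0],[-0.0285,-0.023,0],[-0.0285,-0.023,0],[-0.0285,-0.023,0],[-0.0285,-0.023,0],[-0.0285,-0.023,0],[-0.0285,-0.023,0],[-0.0285,-0.023,0],[-0.015,-0.011,0],[0,0,0]]' --twist '[[0,0,0],[0,0,0],[0,0,0],[0,0,0],[0,0,0],[0,0,0],[0,0,0],[0,0,0],[0,0,0],[0,0,0],[0,0,0],[0,0,0],[0,0,0],[0,0,0],[0,0,0],[0,0,0],[0,0,0],[0,0,0]]'

```text
clock: 2.5
position: [0.5203, 0.0704, 0.2242]
tool_rot: [-3.141, 0.001, 2.766]
force: [-0.7, -0.2, 0.2]
grip_width: 0.0853
finger_force: 0.0
```

Call:
apply_moves --claw '[0.085,0.085,0.085,0.085,0.085,0.085,0.085,0.085,0.085,0.085,0.085,0.085]' --xyz '[[0,0,0],[0,0,0],[0,0,0],[0,0,0],[0,0,0],[0,0,0],[0,0,0],[0,0,0],[0,0,0],[0,0,0],[0,0,0],[0,0,0]]' --twist '[[0,0,0.1],[0,0,0.14],[0,0,0.14],[0,0,0.14],[0,0,0.14],[0,0,0.14],[0,0,0.14],[0,0,0.14],[0,0,0.14],[0,0,0.14],[0,0,0],[0,0,0]]'

```text
clock: 3.7
position: [0.5192, 0.0741, 0.224]
tool_rot: [-3.142, -0.0, 1.416]
force: [0.0, 0.1, -0.3]
grip_width: 0.0848
finger_force: 0.0
```

```bash
python3 - <<'E'
from h import *
from workcell import bot
s=bot.observe(); print({k:np.round(v,4).tolist() for k,v in s.items()})
for c in ("wrist","top"):
    f=bot.grab_frame(c); 
    print(c,[(np.round(d["position"],4).tolist(),round(d["score"],2)) for d in bot.find_in(c,"cap_top")[:2]])
    m,st,ce=red(f); print(st,ce,ray(f,*ce,.162).round(4))
    cv2.imwrite(f"pics/{c}2.png",f["img"][:,:,::-1])
    if c=="wrist":
        V=np.array(f["view"]);print(f["vfov"],(-V[:3,:3].T@V[:3,3]).round(3))
E
```

```text
{'clock': 3.7, 'qpos': [-0.6156, 0.3571, 0.4731, 1.8464, -0.193, 0.9831, -0.2158], 'qd': [0.0104, 0.0011, -0.0041, -0.0016, -0.0001, -0.0024, 0.0088], 'joint_efforts': [-0.5662, -67.2125, 8.8922, -35.4101, -0.0592, 0.0117, -0.735], 'position': [0.5192, 0.0741, 0.224], 'tool_rot': [-3.1416, -0.0003, 1.4156], 'force': [0.016, 0.1382, -0.2896], 'moment': [-0.0242, 0.0274, 0.0213], 'finger_force': 0.0, 'grip_width': 0.0848}
wrist [([0.5246, 0.0834, 0.161], 0.6)]
[ 225  168   56   56 2475] [252.42141414 195.3369697 ] [0.5175 0.0783 0.162 ]
67.8305780781352 [0.529 0.141 0.404]
top []
[197  56   8   3  21] [200.61904762  56.85714286] [0.821  0.1697 0.162 ]
```

View pics/wrist2.png

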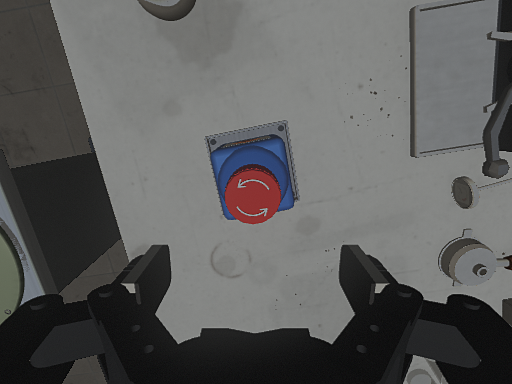

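The wrist picture shows the cap disc at about (252,196), 56 px across, which is 50 mm at that depth. The fingers are at columns 155 and 355. Both cameras agree within 3 mm, so I take the cap centre as (0.518, 0.077) and go down to grasp.

Call:
apply_moves --claw '[0.085,0.085,0.085,0.085,0.085,0.085,0.085,0.085,0.085,0.085]' --xyz '[[0.0025,-0.0014,0.005],[0,0,0.015],[0,0,0.015],[0,0,0.015],[0,0,0.015],[0,0,0.015],[0,0,0.013],[0,0,0.006],[0,0,0],[0,0,0]]' --twist '[[0,0,0],[0,0,0],[0,0,0],[0,0,0],[0,0,0],[0,0,0],[0,0,0],[0,0,0],[0,0,0],[0,0,0]]'

```text
clock: 4.9
position: [0.5188, 0.0764, 0.1251]
tool_rot: [3.141, -0.0, 1.411]
force: [0.2, 0.4, 1.0]
grip_width: 0.0852
finger_force: 0.0
```

Call:
apply_moves --claw '[0.06,0.05,0.04,0.04,0.04,0.04,0.04,0.04]' --xyz '[[0,0,0],[0,0,0],[0,0,0],[0,0,0],[0,0,0],[0,0,0],[0,0,0],[0,0,0]]' --twist '[[0,0,0],[0,0,0],[0,0,0],[0,0,0],[0,0,0],[0,0,0],[0,0,0],[0,0,0]]' --force 40

```text
clock: 5.7
position: [0.5185, 0.0764, 0.1248]
tool_rot: [-3.142, 0.0, 1.411]
force: [-0.1, 0.2, 0.2]
grip_width: 0.0398
finger_force: 0.0
```

```bash
python3 - <<'E'
from h import *
from workcell import bot
a=bot.grab_frame("scene");b=bot.grab_frame("wrist")
im=np.hstack([cv2.resize(a["img"][110:260,150:350],(400,300)),cv2.resize(b["img"],(400,300))])
cv2.imwrite("pics/g.png",im[:,:,::-1])
for n,f in(("s",a),("w",b)):
    m,st,ce=red(f);print(st,ce)
for c in("scene","wrist"): print(c,[(np.round(d["position"],4).tolist(),round(d["score"],2)) for d in bot.find_in(c,"cap_top")[:2]])
E
```

```text
[234 170  16  18 183] [242.17486339 176.90163934]
[ 209  201   88   88 5780] [253.79377163 243.98650519]
scene []
wrist [([0.522, 0.0854, 0.161], 0.66)]
```

View pics/g.png

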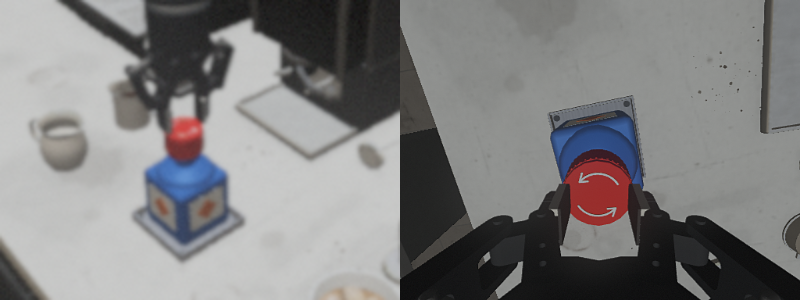

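The wrist crop shows the cap, at (598,195), just ahead of the closed fingers at x 563 and 640. In the scene crop the fingertips end behind the cap. The fingers seem to have missed it along the tool x axis, so I'll check by projection.

```bash
python3 - <<'E'
from h import *
from workcell import bot
from scipy.optimize import least_squares
def proj(f,p):
    F=f["img"].shape[0]/2/np.tan(np.radians(f["vfov"])/2); V=np.array(f["view"]); q=V[:3,:3]@p+V[:3,3]
    return np.array([f["cx"]+F*q[0]/-q[2],f["cy"]-F*q[1]/-q[2]])
w=bot.grab_frame("wrist"); s=bot.grab_frame("scene"); V=np.array(w["view"])
print("wrist cam",(-V[:3,:3].T@V[:3,3]).round(3),V[:3,:3].round(3).tolist(),w["cx"],w["cy"])
for u in[(253.8,246),(253.8,243)]: print(ray(w,*u,.162),ray(w,*u,.15))
for n,p in(("tcp",bot.observe()["position"]),("captop",[.518,.0768,.162]),("rim",[.518,.0768,.130]),("cap y.087",[.522,.087,.162]),("cap .0.065",[.512,.066,.162]),("base front corner",[.518-.056,.0768-.056,.016])):
    print(n,proj(w,np.array(p)).round(1),proj(s,np.array(p)).round(1))
a=s["img"][130:230,190:310]; cv2.imwrite("pics/g2.png",np.hstack([cv2.resize(a,None,fx=3.3,fy=3.3,interpolation=2),cv2.resize(w["img"][170:340,160:350],(369,330),interpolation=2)])[:,:,::-1])
E
```

```text
wrist cam [0.529 0.143 0.304] [[0.987, -0.159, -0.0], [0.153, 0.95, -0.27], [0.043, 0.267, 0.963]] 254.6353714037052 199.56398766455655
[0.51797184 0.07819725 0.162     ] [0.51704142 0.07269784 0.15      ]
[0.51825432 0.07994044 0.162     ] [0.51734772 0.074588   0.15      ]
tcp [255.3 224.6] [242.4 184.7]
captop [254.3 248.3] [241.5 172.9]
rim [254.3 227. ] [242.  183.1]
cap y.087 [258.6 229.9] [240.4 170.5]
cap .0.065 [246.7 267.5] [242.1 175.8]
base front corner [212.2 244.1] [239.4 236.7]
```

View pics/g2.png

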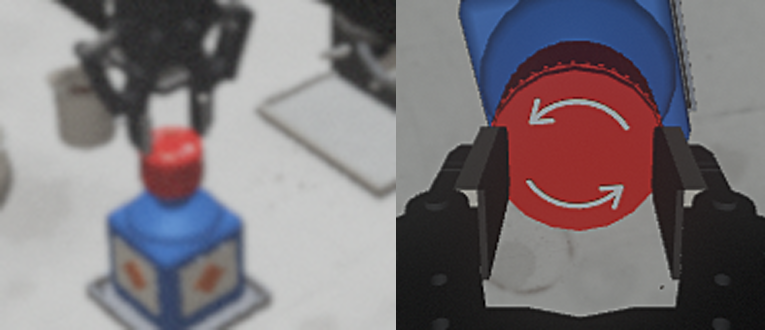

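The fingertips sit about 35–40 mm above the reported TCP, around z 0.165. Three things agree on this: the finger gap in pixels against the known opening in both wrist views, the scene view, and the zero grip force. They closed above the cap, so I'll open and go down in guarded steps.

Call:
apply_moves --claw '[0.085,0.085,0.085,0.085,0.085,0.085,0.085,0.085,0.085,0.085,0.085]' --xyz '[[0,0,0],[0,0,0],[0,0,0],[0,0,0],[0,0,0],[0,0,0],[0,0,0.005],[0,0,0.005],[0,0,0.005],[0,0,0.005],[0,0,0]]' --twist '[[0,0,0],[0,0,0],[0,0,0],[0,0,0],[0,0,0],[0,0,0],[0,0,0],[0,0,0],[0,0,0],[0,0,0],[0,0,0]]'

```text
clock: 7.1
position: [0.5181, 0.0763, 0.104]
tool_rot: [-3.141, 0.001, 1.411]
force: [0.6, -0.4, 0.2]
grip_width: 0.0852
finger_force: 0.0
```

Call:
apply_moves --claw '[0.065,0.055,0.046,0.046,0.046,0.046]' --xyz '[[0,0,0],[0,0,0],[0,0,0],[0,0,0],[0,0,0],[0,0,0]]' --twist '[[0,0,0],[0,0,0],[0,0,0],[0,0,0],[0,0,0],[0,0,0]]' --force 25

```text
clock: 7.7
position: [0.5187, 0.0765, 0.1051]
tool_rot: [3.141, -0.0, 1.411]
force: [-1.2, -0.7, 4.5]
grip_width: 0.0493
finger_force: 28.3
```

```bash
python3 - <<'E'
from h import *
from workcell import bot
s=bot.observe(); print({k:np.round(s[k],4).tolist() for k in("clock","position","force","moment","grip_width","finger_force","qpos")})
a=bot.grab_frame("scene");b=bot.grab_frame("wrist")
cv2.imwrite("pics/g3.png",np.hstack([cv2.resize(a["img"][130:230,190:310],None,fx=3.3,fy=3.3,interpolation=2),cv2.resize(b["img"][170:340,160:350],(369,330),interpolation=2)])[:,:,::-1])
E
```

```text
{'clock': 7.7, 'position': [0.5187, 0.0765, 0.1051], 'force': [-1.1567, -0.7281, 4.4794], 'moment': [0.0238, 0.2955, 0.0243], 'grip_width': 0.0493, 'finger_force': 28.2848, 'qpos': [-0.551, 0.5185, 0.3966, 1.9621, -0.2959, 0.7165, -0.1363]}
```

View pics/g3.png

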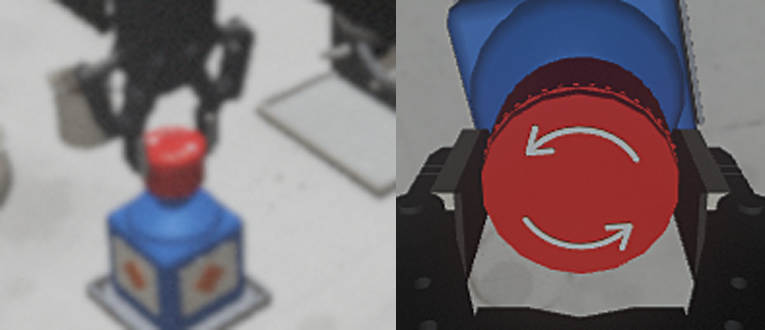

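The scene and wrist crops now show the pads either side of the cap, whose disc is centred at (581,180), with opening 49.3 mm and 28 N. The offset is confirmed. I'll regrip 12 mm lower with more force.

Call:
apply_moves --claw '[0.065,0.065,0.065,0.065,0.065,0.065,0.065]' --xyz '[[0,0,0],[0,0,0],[0,0,0],[0,0,0.004],[0,0,0.004],[0,0,0.004],[0,0,0]]' --twist '[[0,0,0],[0,0,0],[0,0,0],[0,0,0],[0,0,0],[0,0,0],[0,0,0]]'

```text
clock: 8.5
position: [0.5182, 0.0763, 0.0921]
tool_rot: [-3.141, 0.0, 1.411]
force: [-0.7, -0.6, -0.3]
grip_width: 0.0649
finger_force: 0.0
```

Call:
apply_moves --claw '[0.055,0.046,0.04,0.04,0.04,0.04,0.04]' --xyz '[[0,0,0],[0,0,0],[0,0,0],[0,0,0],[0,0,0],[0,0,0],[0,0,0]]' --twist '[[0,0,0],[0,0,0],[0,0,0],[0,0,0],[0,0,0],[0,0,0],[0,0,0]]' --force 80

```text
clock: 9.2
position: [0.5187, 0.0764, 0.0931]
tool_rot: [3.141, -0.0, 1.411]
force: [-1.6, 0.3, 5.4]
grip_width: 0.0482
finger_force: 81.3
```

Call:
apply_moves --claw '[0.04,0.04,0.04,0.04,0.04,0.04]' --xyz '[[0,0,0.002],[0,0,0.002],[0,0,0.002],[0,0,0.001],[0,0,0],[0,0,0]]' --twist '[[0,0,0],[0,0,0],[0,0,0],[0,0,0],[0,0,0],[0,0,0]]'

```text
clock: 9.8
position: [0.5187, 0.0764, 0.0863]
tool_rot: [3.141, -0.0, 1.411]
force: [-3.3, -0.5, 9.8]
grip_width: 0.0486
finger_force: 81.7
```

Call:
apply_moves --claw '[0.04,0.04,0.04,0.04,0.04,0.04,0.04,0.04,0.04,0.04,0.04,0.04,0.04,0.04,0.04,0.04]' --xyz '[[0,0,0.0004],[0,0,0],[0,0,0],[0,0,0],[0,0,0],[0,0,0],[0,0,0],[0,0,0],[0,0,0],[0,0,0],[0,0,0],[0,0,0],[0,0,0],[0,0,0],[0,0,0],[0,0,0]]' --twist '[[0,0,0],[0,0,-0.05],[0,0,-0.1],[0,0,-0.1],[0,0,-0.1],[0,0,-0.1],[0,0,-0.1],[0,0,-0.1],[0,0,-0.1],[0,0,-0.1],[0,0,-0.1],[0,0,-0.1],[0,0,-0.1],[0,0,-0.1],[0,0,-0.05],[0,0,0]]'

```text
clock: 11.4
position: [0.5191, 0.0767, 0.0861]
tool_rot: [3.14, 0.001, 2.713]
force: [-2.2, 1.5, 10.6]
grip_width: 0.048
finger_force: 81.9
```

```bash
python3 - <<'E'
from h import *
from workcell import bot
s=bot.observe(); print({k:np.round(s[k],4).tolist() for k in("clock","position","tool_rot","force","moment","grip_width","finger_force","qpos")})
a=bot.grab_frame("scene");b=bot.grab_frame("wrist")
cv2.imwrite("pics/g4.png",np.hstack([cv2.resize(a["img"][130:230,190:310],None,fx=3.3,fy=3.3,interpolation=2),cv2.resize(b["img"][170:340,160:350],(369,330),interpolation=2)])[:,:,::-1])
E
```

```text
{'clock': 11.4, 'position': [0.5191, 0.0767, 0.0861], 'tool_rot': [3.1404, 0.001, 2.7128], 'force': [-2.2467, 1.4902, 10.5913], 'moment': [0.328, 0.4273, 0.0415], 'grip_width': 0.048, 'finger_force': 81.8576, 'qpos': [-0.2732, 0.5138, 0.0184, 1.9606, -0.0151, 0.6658, 0.8967]}
```

View pics/g4.png

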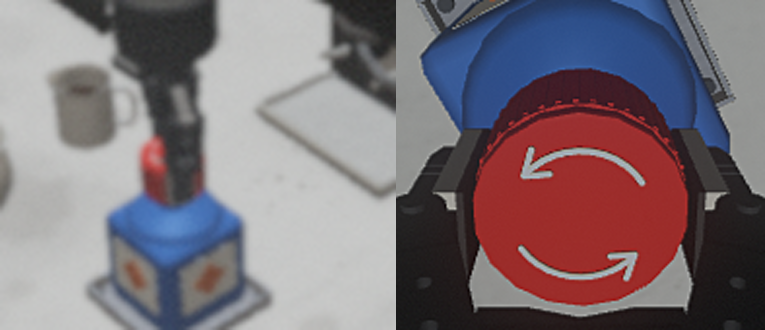

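The wrist crop shows the arrows at the same angle to the fingers as before, while the bottle has rotated in view. The cap turned with the hand, about 74 degrees, with almost no torque left. Next I lift.

Call:
apply_moves --claw '[0.04,0.04,0.04,0.04,0.04,0.04,0.04]' --xyz '[[0,0,-0.003],[0,0,-0.003],[0,0,-0.003],[0,0,-0.003],[0,0,-0.003],[0,0,0],[0,0,0]]' --twist '[[0,0,0],[0,0,0],[0,0,0],[0,0,0],[0,0,0],[0,0,0],[0,0,0]]'

```text
clock: 12.2
position: [0.5185, 0.0763, 0.1003]
tool_rot: [-3.141, -0.0, 2.711]
force: [0.3, -0.2, -0.7]
grip_width: 0.0486
finger_force: 82.3
```

Free: there is no pull back as it rises. I'll lift on to about 80 mm.

Call:
apply_moves --claw '[0.04,0.04,0.04,0.04,0.04,0.04,0.04,0.04,0.04,0.04,0.04,0.04,0.04]' --xyz '[[0,0,-0.004],[0,0,-0.008],[0,0,-0.008],[0,0,-0.008],[0,0,-0.008],[0,0,-0.008],[0,0,-0.008],[0,0,-0.008],[0,0,-0.008],[0,0,-0.005],[0,0,0],[0,0,0],[0,0,0]]' --twist '[[0,0,0],[0,0,0],[0,0,0],[0,0,0],[0,0,0],[0,0,0],[0,0,0],[0,0,0],[0,0,0],[0,0,0],[0,0,0],[0,0,0],[0,0,0]]'

```text
clock: 13.5
position: [0.5183, 0.0764, 0.173]
tool_rot: [-3.141, -0.0, 2.711]
force: [0.6, 0.4, -1.2]
grip_width: 0.0487
finger_force: 82.3
```

```bash
python3 - <<'E'
from h import *
from workcell import bot
s=bot.observe(); print({k:np.round(s[k],4).tolist() for k in("clock","position","tool_rot","force","grip_width","finger_force","qd")})
a=bot.grab_frame("scene");b=bot.grab_frame("wrist")
cv2.imwrite("pics/g5.png",np.hstack([cv2.resize(a["img"][110:230,180:310],(390,360),interpolation=2),cv2.resize(b["img"][150:350,140:360],(396,360),interpolation=2)])[:,:,::-1])
E
```

```text
{'clock': 13.5, 'position': [0.5183, 0.0764, 0.173], 'tool_rot': [-3.1412, -0.0005, 2.7108], 'force': [0.6159, 0.3622, -1.1622], 'grip_width': 0.0487, 'finger_force': 82.3178, 'qd': [-0.0007, 0.0008, -0.0002, 0.0013, 0.0007, 0.0, 0.0013]}
```

View pics/g5.png

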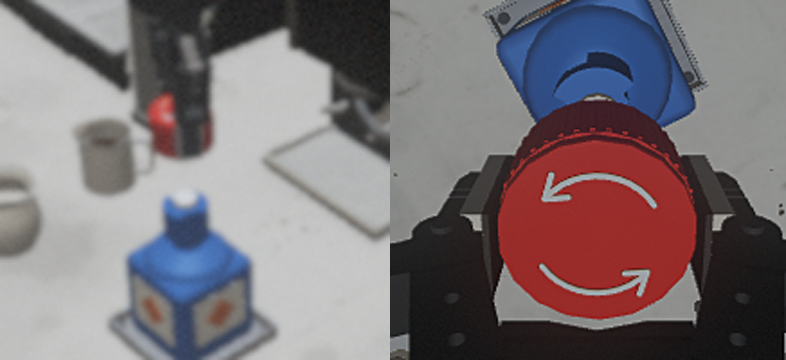

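The scene crop shows the cap held at (180,125), clear above the bare neck with its white seal at (187,200). It is level and at rest, so I hand in.

```bash
python3 -c "
from workcell import bot
print(bot.job_done())"
```

```text
the job is handed in; nothing more can be done
None
```

The cap was pressed, twisted about 74° anticlockwise and lifted off; it was held level and still about 80 mm above its locked height, directly over the bottle, when I handed the job in at about 13.6 s (no verdict was returned).

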